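# Find and seat the rocking battery cover

## Robot

A 6-joint arm with a two-finger parallel gripper is mounted at the origin on the work surface; the furniture and walls round the work are solid. World frame = base frame: x ahead of the robot, y to its left, z up, the work surface at z = 0. Lengths are in m, angles in rad, forces in N, time in s.
With the tool pointing down it reaches from about 0.225 to 0.875 m from the base axis. Payload 3.4 kg.
Tool frame: the origin (TCP) lies midway between the tips of the shut fingers; the grasp point (between the pads) lies 19 mm behind it (manip.pinch_z is the distance from the TCP to the grasp point, in m); z points along the fingers, y is the line along which they close (so a half turn about z gives the same grasp; the last joint's range is limited). The gripper opens to 85 mm and grips with 20 to 120 N. Pads are 22 mm wide; open, the fingers measure 114 mm over their backs; the gripper's body (76 mm by 85 mm) begins 54 mm behind the grasp point. The pads swing forward as they close: fully open they stand 13 mm farther back than shut.
Start: joints at [-1.466, 0.276, 1.505, -0, 1.361, -0.121], TCP at [0.129, -0.56, 0.231] pointing down, gripper open.
Joint ranges: [-2.89, 2.89], [-0.75, 2.08], [0.22, 2.7], [-1.18, 4.32], [0.11, 2.71], [-2.7, 2.7]. Speed limits (rad/s): [2.57, 2.57, 3.14, 3.14, 3.14, 3.14].

## Interface

Orientations are given as a unit quaternion [w, x, y, z].
In Python, from rig import manip gives the robot as it stands.
- The arm moves only by the tool carry_out, never from a script. Its arguments are lists of equal length, an entry for each row: "delta_pos": the shift along the tool's x, y, z scaled (see below), a list of three; "turn": the turn, a rotation vector about the tool's x, y, z scaled (see below), a list of three; "claw": the closure, from -1 (fully open) to 1 (shut). A call has 1 to 12 rows; each row is the pose to reach, as a shift and turn from the pose commanded when the call began, along the tool's axes at that moment; what a row does not reach only later rows make up. The controller multiplies each number of a shift by 400 mm and each number of a turn by 30 degrees. A row lasts 1/10 s, in which the tool goes at most 50 mm and 8.59 degrees, less where a joint would pass 70% of its speed; a pose out of reach is approached as far as the arm can. A call with a number of a shift or a turn outside -1 to 1 is refused whole. A call with a gripper value outside its range is refused whole. The fingers move at their own pace and stop on an object; "force" is the grip in N (left out, the last holds). Time passes only in rows, so rows that repeat a pose let the fingers close. It gives the time, the measured TCP pose, the force, the opening and the grip force at its end, in the units of the state.
- manip.get_state(): the state, without advancing time (a new reading comes with each control period).
- manip.get_image(name): name is "scene" or "top" or "wrist"; returns a dict with "image" (400x640x3 uint8, red, green, blue), "z_map" (400x640 float32, m along the optical axis (not along the pixel's ray), 0 where there is no reading), "fx", "fy", "cx", "cy" (pixels), "world_to_cam" (4x4, takes a point from world to camera coordinates). Camera axes: x right, y down, z forward; pixel columns grow to the right and rows downward; lengths in m; the calibration is good to about 2 mm. A picture is of the moment at which its call begins.
- manip.sign_off(): hands the job in; it is judged then, once.
Trained networks look in the newest picture that a camera, given by its name, has taken for a name from the list of things; names that differ only in an ending like _2 or _b are one class to them, and where a whole thing is asked for, a point or a joint stands for the part that bears it (a point fixed in the world has none). Each returns a list of dicts, best first, with "score" (0 to 1); they miss things now and then, are a little off and sometimes report something else, mostly with a low value. They report only what shows in the picture. A call takes as long as a camera call.
- manip.spot_in(camera, query): "point" ([x, y, z] in m, in world coordinates, good to about 4 mm: the middle of the surface that is visible of it).
- manip.place_of(camera, query): "point" ([x, y, z] in m, in world coordinates, good to about 4 mm: a listed point, or the origin of a listed thing).
The state is a dict: "clock": time; "qpos": joint angles; "qd": joint speeds; "effort": joint torques, N m; "position": TCP position; "ee_rot": TCP orientation; "contact_force": force on the tool from outside, world axes, zero at the start; "moment": the same for the moment, N m; "width": finger opening in m; "gripper_force": force on a finger pad.
Only numpy, scipy, OpenCV 4.12 (cv2) and the standard library are available. Lean on these libraries where they do the work, as an engineer would, in place of code of your own. Each camera call takes 0.05 s, during which the arm holds its last target. There are 200 camera calls.

## Task

Four batteries stand in a row, each with the same blue cover on top, and one of the covers has not gone home. Press lightly near an end of one cover after another until you find the one that rocks, then press that one down firmly at its middle until it sits fully home and level. Touch the covers only by pressing: lift or pinch nothing, never bear down hard on a sound cover, and leave the tools and things round about where they are.

Things in the scene. Friction and masses are not known exactly. Their poses are not given: they have to be found in the camera images.
- cover_1: One of four identical loose blue plastic covers, each in a grey collar (2 mm play) on its own battery, its top above the rim: 34 mm wide (its x), 100 mm long (y), 12 mm high (z up), 60-110 g. Origin at the centre of the underside, the flat top 12 mm above it. White disc marks the middle of the top, three black ribs the ends at y = +-40 mm. Exactly one of the four is unseated; its place in the row varies.
- battery_1: Black motorcycle battery, 74 x 117 x 104 mm (its x, y, z), fixed to the table; its two terminals are at its front (-x), lower than its raised rear block. cover_1 lies in an 11 mm high grey collar on that rear block, its centre at x = +15.5 mm, y = 0, its length along the battery's y. Origin at the centre of the underside.
- cover_2: Identical to cover_1 (34 x 100 x 12 mm, origin under its centre). About all four: the unseated one stands on a stiff clip, 20 mm long, under its middle. A light press over 20 mm from the middle, towards an end, tips it about 0.1 rad at once (the pressed end drops some 4 mm, the other rises some 7 mm); let go, it comes level. A light press at its middle moves nothing.
- battery_2: Black motorcycle battery, 76 x 116 x 110 mm (its x, y, z), fixed to the table; its two terminals are at its front (-x), lower than its raised rear block. cover_2 lies in an 11 mm high grey collar on that rear block, its centre at x = +15.5 mm, y = 0, its length along the battery's y. Origin at the centre of the underside.
- cover_3: Identical to cover_1 (34 x 100 x 12 mm, origin under its centre). About all four: pressed straight down at its middle with rather more than 17 N (about 20), the unseated cover sinks 4 mm onto its seal, stays there and rocks no more. Pressing its end does not seat it. Seals differ in thickness: tops start 5 to 10 mm above the collars, and height does not tell which one is unseated.
- battery_3: Black motorcycle battery, 77 x 118 x 93 mm (its x, y, z), fixed to the table; its two terminals are at its front (-x), lower than its raised rear block. cover_3 lies in an 11 mm high grey collar on that rear block, its centre at x = +16 mm, y = 0, its length along the battery's y. Origin at the centre of the underside.
- cover_4: Identical to cover_1 (34 x 100 x 12 mm, origin under its centre). About all four: a sound cover rests along its whole length on a springy rubber seal. Wherever it is pressed it stays level, yields 1 to 2 mm to a light press (3 to 6 N) and 1 mm more for each 2 N more, and comes back. About 15 N squeezes a sound cover 6.5 mm down, which damages it.
- battery_4: Black motorcycle battery, 70 x 113 x 86 mm (its x, y, z), fixed to the table; its two terminals are at its front (-x), lower than its raised rear block. cover_4 lies in an 11 mm high grey collar on that rear block, its centre at x = +14.5 mm, y = 0, its length along the battery's y. Origin at the centre of the underside.
- multimeter: Yellow and dark digital multimeter, 128 x 70 x 38 mm, loose, in front of the batteries; a bystander, to be left alone. Origin at the centre of its underside.
- syringe: Clear plastic syringe, lying, 26 x 124 x 17 mm, loose, in front of the batteries; a bystander, to be left alone. Origin at the centre of its underside.
- spanner: Steel combination spanner, lying, 22 x 124 x 6 mm, loose, in front of the batteries; a bystander, to be left alone. Origin at the centre of its underside.
- cap_strip: Black moulded strip of six filler caps, lying, 20 x 111 x 11 mm, loose, in front of the batteries; a bystander, to be left alone. Origin at the centre of its underside.
- nozzle_cap: White nozzle cap, standing, 28 x 28 x 54 mm, loose, in front of the batteries; a bystander, to be left alone. Origin at the centre of its underside.
- bit_jar: Round yellow holder full of screwdriver bits, 47 x 47 x 86 mm, loose, in front of the batteries; a bystander, to be left alone. Origin at the centre of its underside.

How it is judged:
By the outcome, as a careful person would: the job done as asked, in the order asked, and still so for the second after the job is handed in, with the robot touching nothing.
It also fails if it takes over 58 s, if anything falls off the work surface, if the arm or the gripper's body presses on something with over 40 N, if the wrist force passes 120 N, or if a joint passes its speed limit or range.

## Working session

There is one attempt and no reset: what is moved stays moved. The work goes in short steps, Python scripts to look and compute and a tool call to move; the robot and the scene stay as the last step left them, time stands still between calls to the robot, and variables do not carry over. Pictures are saved under pics/ and viewed, at most 10 in all, crops included, and the job is handed in when it is done.

Besides the shell and the picture viewer there is one more tool, called after "Emit:" as a command line: name --argument value ..., lists and objects as JSON in quotes. carry_out: Moves the arm, as the interface text tells. Shifts and turns lie within -1 to 1; 1 stands for 400 mm of shift or 30 degrees of turn. Its arguments: {"type":"object","properties":{"delta_pos":{"type":"array","items":{"type":"array","items":{"type":"number","minimum":-1,"maximum":1}}},"turn":{"type":"array","items":{"type":"array","items":{"type":"number","minimum":-1,"maximum":1}}},"claw":{"type":"array","items":{"type":"number"}},"force":{"type":"number"}},"required":["delta_pos","turn","claw"]}

```bash
mkdir -p pics
cat > h.py <<'E'
from rig import manip
import numpy as np, cv2
def snap(cam,name):
    d=manip.get_image(cam); cv2.imwrite(f'pics/{name}.png',cv2.cvtColor(d['image'],cv2.COLOR_RGB2BGR)); return d
def world(d):
    z=d['z_map']; v,u=np.mgrid[:z.shape[0],:z.shape[1]]
    P=np.stack([(u-d['cx'])/d['fx']*z,(v-d['cy'])/d['fy']*z,z,np.ones_like(z)],-1)
    return (P@np.linalg.inv(d['world_to_cam']).T)[...,:3]
E
python3 - <<'E'
from h import *
s=manip.get_state(); print({k:np.round(v,3) for k,v in s.items()})
for c in ('top','scene'):
    d=snap(c,c+'0'); W=world(d)
    hsv=cv2.cvtColor(d['image'],cv2.COLOR_RGB2HSV)
    m=cv2.inRange(hsv,(95,110,50),(130,255,255))
    n,l,st,ce=cv2.connectedComponentsWithStats(m)
    for i in range(1,n):
        if st[i,4]>60:
            p=W[(l==i)&(d['z_map']>0)]
            print(c,st[i],ce[i].round(),np.median(p,0).round(4))
    for q in ('cover_1','battery_1'):
        for r in manip.place_of(c,q): print(c,q,round(r['score'],2),np.round(r['point'],3))
E
```

```text
{'clock': np.float64(0.0), 'qpos': array([-1.466,  0.277,  1.506,  0.   ,  1.361, -0.121]), 'qd': array([ 0.   ,  0.001, -0.001, -0.001, -0.   , -0.001]), 'effort': array([-0.0000e+00, -4.1677e+01, -2.4580e+01,  0.0000e+00,  1.1000e-02,
        0.0000e+00]), 'position': array([ 0.129, -0.56 ,  0.23 ]), 'ee_rot': array([-0.001,  0.994,  0.113,  0.   ]), 'contact_force': array([ 0.002, -0.538, -0.563]), 'moment': array([ 0.003, -0.03 , -0.076]), 'gripper_force': np.float64(0.0), 'width': np.float64(0.085)}
top [  81  124   41   66 1545] [104. 160.] [0.5298 0.4748 0.1281]
top [ 12 140  70  24 923] [ 44. 151.] [0.5419 0.608  0.1961]
top [331 140  38  15 426] [349. 147.] [ 0.5544 -0.1877  0.1132]
top [263 145  38  14 443] [282. 152.] [ 0.5425 -0.0031  0.1223]
top [383 149  38  16 448] [401. 156.] [ 0.5207 -0.326   0.1259]
top [210 162  38  16 438] [228. 169.] [0.5009 0.1406 0.1059]
top [  0 165  25  26 290] [ 10. 178.] [0.4722 0.6791 0.1961]
top [457 171  64  40 550] [487. 192.] [ 0.4118 -0.5403  0.1288]
top [564 200  52  30 744] [590. 214.] [ 0.3478 -0.7934  0.1632]
top [502 249  44  16 
[... 1117 characters left out ...]
. 198.] [0.1979 0.5518 0.029 ]
scene [  6 207  51  16 271] [ 36. 215.] [0.1138 0.5365 0.0419]
scene [486 235  54  50 628] [509. 256.] [ 0.418  -0.5088  0.1322]
scene [523 339  24  50 252] [533. 361.] [ 0.235  -0.5821  0.1132]
scene [548 340  31  56 546] [562. 377.] [ 0.2373 -0.6258  0.0979]
scene [ 446  347   44   43 1152] [468. 369.] [ 0.2139 -0.5075  0.0592]
scene cover_1 0.71 [ 0.525 -0.326  0.115]
scene cover_1 0.58 [0.507 0.143 0.096]
scene cover_1 0.56 [ 0.547 -0.     0.108]
scene cover_1 0.55 [ 0.557 -0.191  0.1  ]
scene battery_1 0.88 [0.486 0.145 0.   ]
scene battery_1 0.85 [ 0.51  -0.325  0.004]
scene battery_1 0.69 [ 0.536 -0.188 -0.001]
scene battery_1 0.61 [ 0.534 -0.004 -0.003]
```

View pics/top0.png

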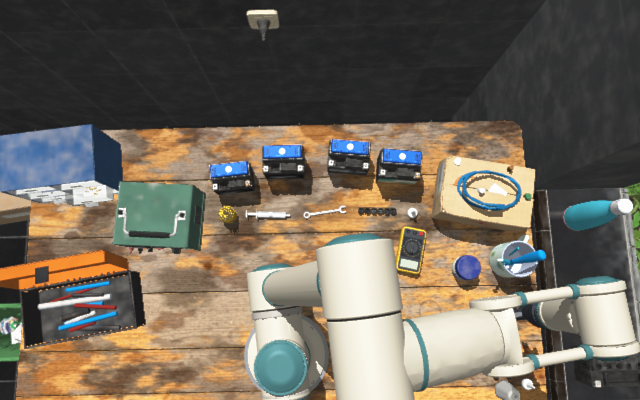

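View pics/scene0.png

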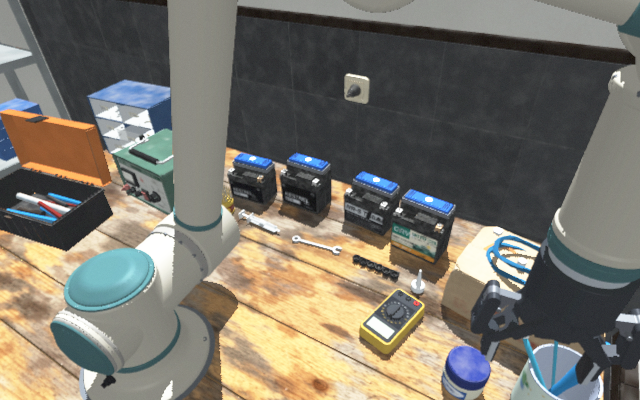

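Run:
```python
from h import *
for c in ('top','scene'):
    d=manip.get_image(c); W=world(d)
    T=np.linalg.inv(d['world_to_cam']); print(c,T[:3,3].round(3),d['fx'])
    hsv=cv2.cvtColor(d['image'],cv2.COLOR_RGB2HSV)
    m=cv2.inRange(hsv,(95,110,50),(130,255,255))
    m=cv2.morphologyEx(m,cv2.MORPH_CLOSE,np.ones((5,5)))
    for nm,(x,y) in {1:(.52,-.325),2:(.554,-.187),3:(.542,-.002),4:(.503,.142)}.items():
        s=(abs(W[...,0]-x)<.04)&(abs(W[...,1]-y)<.07)&(m>0)
        p=W[s]; zt=np.median(p[:,2]); p=p[abs(p[:,2]-zt)<.004]
        r=cv2.minAreaRect((p[:,:2]*1000).astype(np.float32))
        print(nm,len(p),r,zt.round(4), 'box', p.min(0).round(3),p.max(0).round(3))
```

```text
top [ 0.196 -0.101  1.449] 505.31134160430366
1 369 ((521.1453857421875, -328.498291015625), (99.31822967529297, 35.67707824707031), 83.31803894042969) 0.126 box [ 0.501 -0.378  0.122] [ 0.543 -0.278  0.13 ]
2 343 ((555.6114501953125, -189.9778289794922), (99.17582702636719, 34.60784912109375), 83.8296890258789) 0.1129 box [ 0.534 -0.24   0.109] [ 0.575 -0.141  0.117]
3 336 ((544.8701782226562, -5.558368682861328), (97.9325942993164, 34.641937255859375), 88.85233306884766) 0.1225 box [ 0.527 -0.055  0.118] [0.562 0.043 0.126]
4 335 ((502.10595703125, 141.51702880859375), (34.73411178588867, 99.68450927734375), 5.378140926361084) 0.1057 box [0.481 0.091 0.102] [0.522 0.192 0.11 ]
scene [-0.19  -0.493  0.652] 402.1111523964555
1 424 ((522.2747192382812, -328.1295166015625), (98.25695037841797, 36.59922409057617), 82.56747436523438) 0.1244 box [ 0.499 -0.378  0.12 ] [ 0.543 -0.278  0.128]
2 365 ((555.1989135742188, -188.5303955078125), (99.59980010986328, 36.05144119262695), 84.6771240234375) 0.1111 box [ 0.534 -0.239  0.107] [ 0.576 -0.139  0.114]
3 302 ((544.51171875, -4.643703460693359), (99.55538177490234, 36.75462341308594), 89.95416259765625) 0.1206 box [ 0.526 -0.054  0.117] [0.563 0.045 0.124]
4 267 ((502.5582580566406, 140.57826232910156), (35.99542999267578, 97.2484130859375), 4.327266216278076) 0.104 box [0.482 0.092 0.1  ] [0.523 0.189 0.107]
```

Both pictures show the four blue covers. In the top view they are at about pixels (401,156), (349,147), (282,152) and (228,169), right to left. The white centre discs are visible, and the measured boxes of about 99 x 35 mm fit the given size. I'll plan the approach to the rightmost cover with the fingers shut and the tool y axis along the cover.

```bash
cat >> h.py <<'E'
from scipy.spatial.transform import Rotation as R
C={1:(.5215,-.3283,.125,-7),2:(.5554,-.1893,.112,-5.8),3:(.5447,-.0050,.1215,-.6),4:(.5023,.1410,.105,4.9)} # x,y,ztop,yaw deg
def plan(k,along,z):
    """tool-frame move to a point 'along' mm along cover k's length at height z (m)"""
    s=manip.get_state(); q=s['ee_rot']; M=R.from_quat([q[1],q[2],q[3],q[0]])
    x,y,zt,a=C[k]; t=np.radians(a)
    p=np.array([x-np.sin(t)*along/1e3,y+np.cos(t)*along/1e3,z])
    G=R.from_matrix(np.array([[np.cos(t),np.sin(t),0],[np.sin(t),-np.cos(t),0],[0,0,-1]]))
    dp=M.inv().apply(p-s['position'])/.4; tr=np.degrees((M.inv()*G).as_rotvec())/30
    print(k,along,'at',np.round(s['position'],4),'target',p.round(4),'delta',dp.round(4),'turn',tr.round(3),'F',np.round(s['contact_force'],2),'t',round(s['clock'],2))
E
python3 - <<'E'
from h import *
d=manip.get_image('top');W=world(d)
for v in (60,90,110,120): print(v,W[v,[230,290,350,400]].round(3).tolist())
plan(1,-36,.19); plan(1,36,.19)
E
```

```text
60 [[0.909, 0.175, -0.09], [0.903, -0.02, -0.088], [0.91, -0.216, -0.114], [0.907, -0.381, -0.117]]
90 [[0.907, 0.22, -0.344], [0.906, -0.004, -0.356], [0.907, -0.231, -0.373], [0.907, -0.423, -0.387]]
110 [[0.903, 0.257, -0.555], [0.906, 0.009, -0.581], [0.905, -0.244, -0.596], [0.908, -0.459, -0.621]]
120 [[0.908, 0.282, -0.698], [0.903, 0.017, -0.705], [0.911, -0.253, -0.749], [0.908, -0.481, -0.76]]
1 -36 at [ 0.1287 -0.5604  0.2312] target [ 0.5171 -0.364   0.19  ] delta [ 1.0562 -0.261   0.1032] turn [-0.    -0.     0.665] F [ 0.14 -1.11  0.11] t 0.45
1 36 at [ 0.1287 -0.5604  0.2312] target [ 0.5259 -0.2926  0.19  ] delta [ 1.1176 -0.4302  0.1032] turn [-0.    -0.     0.665] F [ 0.14 -1.11  0.11] t 0.45
```

Emit:
carry_out --delta_pos '[[0.95,-0.37,0],[0.95,-0.37,0],[0.95,-0.37,0],[0.95,-0.37,0],[0.95,-0.37,0],[0.95,-0.37,0],[0.95,-0.37,0],[0.95,-0.37,0],[0.95,-0.37,0],[0.95,-0.37,0],[0.95,-0.37,0],[0.95,-0.37,0]]' --turn '[[0,0,0.665],[0,0,0.665],[0,0,0.665],[0,0,0.665],[0,0,0.665],[0,0,0.665],[0,0,0.665],[0,0,0.665],[0,0,0.665],[0,0,0.665],[0,0,0.665],[0,0,0.665]]' --claw '[1,1,1,1,1,1,1,1,1,1,1,1]' --force 40

```text
clock: 1.65
position: [0.4646, -0.3322, 0.2313]
ee_rot: [0.0, 0.998, -0.062, -0.0]
contact_force: [0.2, 0.5, -0.5]
width: -0.0003
gripper_force: 0.0
```

```bash
python3 -c "
from h import *
plan(1,36,.15); snap('wrist','w1')"
```

```text
1 36 at [ 0.4646 -0.3322  0.2313] target [ 0.5259 -0.2926  0.15  ] delta [ 0.14   -0.1175  0.2031] turn [ 0.001  0.002 -0.004] F [ 0.18  0.46 -0.47] t 1.65
```

View pics/w1.png

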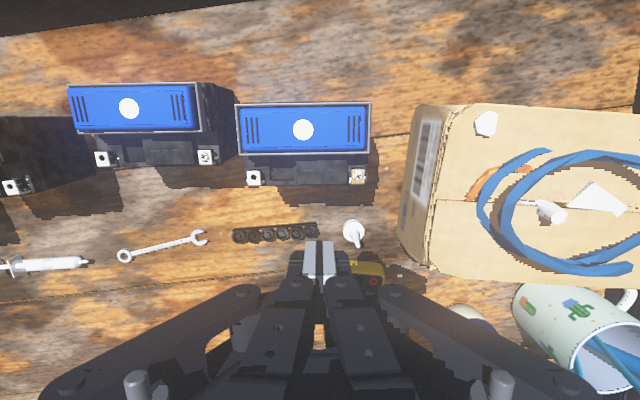

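The wrist view looks ahead of the tool. Cover 1 is at pixel (302,130), cover 2 at (130,108), and the shut fingertips at (318,260). The alignment agrees with the plan, so I'll move above cover 1's left end and down.

Emit:
carry_out --delta_pos '[[0.14,-0.1175,0.08],[0.14,-0.1175,0.2],[0.14,-0.1175,0.225],[0.14,-0.1175,0.235],[0.14,-0.1175,0.24],[0.14,-0.1175,0.24]]' --turn '[[0,0,0],[0,0,0],[0,0,0],[0,0,0],[0,0,0],[0,0,0]]' --claw '[1,1,1,1,1,1]'

```text
clock: 2.3
position: [0.5272, -0.2929, 0.1367]
ee_rot: [0.001, 0.998, -0.062, 0.001]
contact_force: [-0.1, -0.3, 1.0]
width: 0.0002
gripper_force: 0.0
```

```bash
cat >> h.py <<'E'
def ends(k,cam='wrist'):
    """median top height in bins along cover k"""
    d=manip.get_image(cam); W=world(d); x,y,zt,a=C[k]; t=np.radians(a)
    u=-(W[...,0]-x)*np.sin(t)+(W[...,1]-y)*np.cos(t); w=(W[...,0]-x)*np.cos(t)+(W[...,1]-y)*np.sin(t)
    hsv=cv2.cvtColor(d['image'],cv2.COLOR_RGB2HSV); b=cv2.inRange(hsv,(95,110,50),(130,255,255))>0
    for c in (-42,-30,-18,18,30,42):
        m=b&(abs(u-c/1e3)<.006)&(abs(w)<.012)&(abs(W[...,2]-zt)<.02)
        print(c,m.sum(),np.round(np.median(W[m][:,2]),4) if m.sum() else None,end=' | ')
    print()
    return d
E
python3 -c "
from h import *
plan(1,36,.125); d=ends(1); ends(1,'scene'); cv2.imwrite('pics/w2.png',d['image'][...,::-1])"
```

```text
1 36 at [ 0.5272 -0.2929  0.1367] target [ 0.5259 -0.2926  0.125 ] delta [-0.0034 -0.0004  0.0293] turn [ 0.003 -0.004 -0.003] F [-0.09 -0.31  0.98] t 2.3
-42 548 0.125 | -30 797 0.1256 | -18 845 0.1256 | 18 733 0.1255 | 30 333 0.1256 | 42 249 0.1258 | 
-42 48 0.1247 | -30 40 0.1249 | -18 41 0.125 | 18 42 0.1247 | 30 42 0.125 | 42 29 0.1249 |
```

View pics/w2.png

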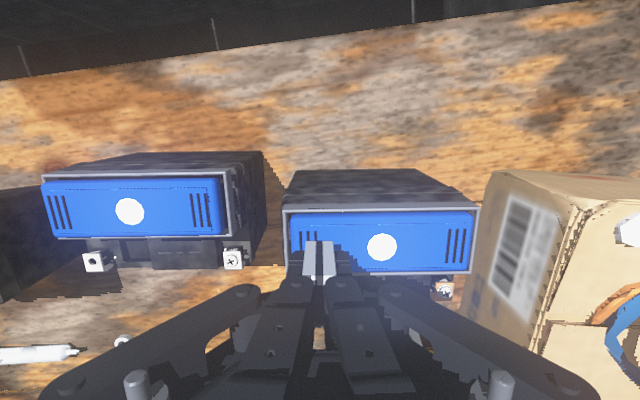

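The fingertips at (320,258) stand over the left end of cover 1, 11 mm above it. I'll press in small steps.

Emit:
carry_out --delta_pos '[[-0.003,0,0.015],[-0.003,0,0.022],[-0.003,0,0.026],[-0.003,0,0.03],[-0.003,0,0.03]]' --turn '[[0,0,0],[0,0,0],[0,0,0],[0,0,0],[0,0,0]]' --claw '[1,1,1,1,1]'

```text
clock: 2.9
position: [0.5258, -0.2913, 0.1238]
ee_rot: [0.0, 0.998, -0.061, -0.0]
contact_force: [-1.8, 0.7, 6.0]
width: -0.0
gripper_force: 2.6
```

```bash
python3 -c "
from h import *
plan(1,36,.122); ends(1)"
```

```text
1 36 at [ 0.5258 -0.2913  0.1238] target [ 0.5259 -0.2926  0.122 ] delta [0.0007 0.0032 0.0044] turn [0.001 0.001 0.   ] F [-1.77  0.71  5.99] t 2.9
-42 603 0.123 | -30 899 0.1234 | -18 962 0.1234 | 18 901 0.1233 | 30 289 0.1232 | 42 160 0.1233 |
```

Cover 1 is sound: it sank 2 mm level along its length at 6 N. Next is cover 2.

Emit:
carry_out --delta_pos '[[0,0,-0.02],[0,0,-0.08],[0,0,-0.1]]' --turn '[[0,0,0],[0,0,0],[0,0,0]]' --claw '[1,1,1]'

```text
clock: 3.25
position: [0.5274, -0.2918, 0.1654]
ee_rot: [0.001, 0.998, -0.061, 0.002]
contact_force: [0.2, -0.3, 0.0]
width: 0.0
gripper_force: 0.0
```

```bash
python3 -c "
from h import *
plan(2,36,.122); ends(1); ends(2)"
```

```text
2 36 at [ 0.5274 -0.2918  0.1654] target [ 0.559  -0.1535  0.122 ] delta [ 0.0359 -0.3531  0.1081] turn [ 0.003 -0.007 -0.04 ] F [ 0.23 -0.34  0.02] t 3.25
-42 428 0.1251 | -30 594 0.1256 | -18 650 0.1256 | 18 648 0.1255 | 30 575 0.1256 | 42 421 0.1256 | 
-42 658 0.1115 | -30 583 0.1125 | -18 623 0.1125 | 18 612 0.1124 | 30 628 0.1125 | 42 454 0.1125 |
```

Emit:
carry_out --delta_pos '[[0.039,-0.352,0],[0.039,-0.352,0],[0.039,-0.352,0],[0.039,-0.352,0.06],[0.039,-0.352,0.09],[0.039,-0.352,0.103],[0.039,-0.352,0.105],[0.039,-0.352,0.105]]' --turn '[[0,0,-0.04],[0,0,-0.04],[0,0,-0.04],[0,0,-0.04],[0,0,-0.04],[0,0,-0.04],[0,0,-0.04],[0,0,-0.04]]' --claw '[1,1,1,1,1,1,1,1]'

```text
clock: 4.15
position: [0.5588, -0.1543, 0.1213]
ee_rot: [0.0, 0.999, -0.051, 0.0]
contact_force: [-0.3, -0.2, 0.0]
width: 0.0
gripper_force: 0.0
```

```bash
python3 -c "
from h import *
plan(2,36,.110); ends(2)"
```

```text
2 36 at [ 0.5588 -0.1543  0.1213] target [ 0.559  -0.1535  0.11  ] delta [ 0.0003 -0.0022  0.0283] turn [ 0.    -0.    -0.003] F [-0.29 -0.21  0.02] t 4.15
-42 611 0.1123 | -30 851 0.1126 | -18 881 0.1126 | 18 752 0.1126 | 30 358 0.1126 | 42 269 0.1126 |
```

Emit:
carry_out --delta_pos '[[0,0,0.012],[0,0,0.02],[0,0,0.024],[0,0,0.027],[0,0,0.027]]' --turn '[[0,0,0],[0,0,0],[0,0,0],[0,0,0],[0,0,0]]' --claw '[1,1,1,1,1]'

```text
clock: 4.7
position: [0.5587, -0.1533, 0.111]
ee_rot: [0.0, 0.999, -0.051, 0.0]
contact_force: [-1.3, 0.1, 3.8]
width: 0.0001
gripper_force: 2.0
```

```bash
python3 -c "
from h import *
plan(2,36,.110); ends(2)"
```

```text
2 36 at [ 0.5587 -0.1533  0.111 ] target [ 0.559  -0.1535  0.11  ] delta [0.0008 0.0004 0.0025] turn [ 0. -0. -0.] F [-1.26  0.06  3.76] t 4.7
-42 645 0.1174 | -30 1048 0.1168 | -18 1067 0.1156 | 18 880 0.112 | 30 266 0.1109 | 42 176 0.1095 |
```

Cover 2 rocks: its far end rose to 117.4 mm and the pressed end fell to 109.5 mm at under 4 N, a tilt of about 0.09 rad. I'll release it and go to its middle.

Emit:
carry_out --delta_pos '[[0,0,-0.01],[0,0,-0.04],[0,0,-0.06],[0,0.045,-0.06],[0,0.09,-0.06],[0,0.09,-0.06],[0,0.09,-0.06]]' --turn '[[0,0,0],[0,0,0],[0,0,0],[0,0,0],[0,0,0],[0,0,0],[0,0,0]]' --claw '[1,1,1,1,1,1,1]'

```text
clock: 5.45
position: [0.5546, -0.1901, 0.134]
ee_rot: [-0.0, 0.999, -0.052, -0.0]
contact_force: [0.2, -0.4, -0.2]
width: 0.0
gripper_force: 0.0
```

```bash
python3 -c "
from h import *
plan(2,0,.112); d=ends(2); cv2.imwrite('pics/w3.png',d['image'][...,::-1])
W=world(d);i=d['image'].astype(int);x,y,zt,a=C[2]
m=(i.min(2)>190)&(abs(W[...,0]-x)<.012)&(abs(W[...,1]-y)<.015)&(abs(W[...,2]-zt)<.006)
print('disc',m.sum(),(W[m].min(0)+W[m].max(0))/2)"
```

```text
2 0 at [ 0.5546 -0.1901  0.134 ] target [ 0.5554 -0.1893  0.112 ] delta [ 0.0018 -0.0022  0.055 ] turn [-0.001  0.002 -0.004] F [ 0.23 -0.43 -0.23] t 5.45
-42 589 0.1121 | -30 751 0.1126 | -18 738 0.1126 | 18 728 0.1126 | 30 776 0.1125 | 42 652 0.1125 | 
disc 419 [ 0.55925112 -0.18729979  0.11306152]
```

View pics/w3.png

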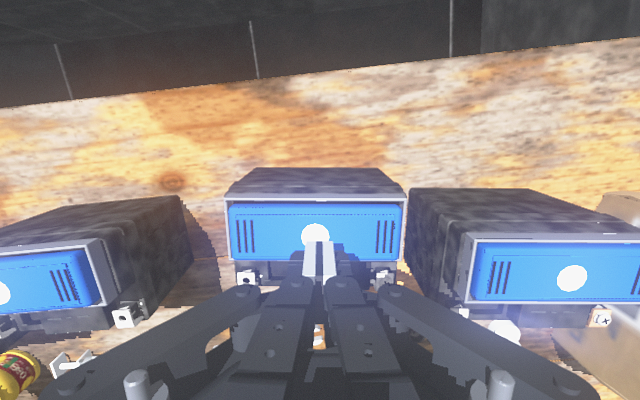

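The tip at column 319 lies near the disc at (315,235), about 2 mm to the right of the cover's middle (columns 228 to 403). I'll correct that and press down gradually.

Emit:
carry_out --delta_pos '[[0.002,-0.004,0.02],[0.002,-0.004,0.035],[0.002,-0.004,0.045],[0.002,-0.004,0.051],[0.002,-0.004,0.054],[0.002,-0.004,0.056],[0.002,-0.004,0.056]]' --turn '[[0,0,0],[0,0,0],[0,0,0],[0,0,0],[0,0,0],[0,0,0],[0,0,0]]' --claw '[1,1,1,1,1,1,1]'

```text
clock: 6.2
position: [0.5557, -0.1872, 0.1131]
ee_rot: [-0.0, 0.999, -0.051, -0.0]
contact_force: [-2.4, 1.9, 5.2]
width: -0.0001
gripper_force: 2.8
```

```bash
python3 -c "
from h import *
plan(2,0,.112); ends(2)"
```

```text
2 0 at [ 0.5557 -0.1872  0.1131] target [ 0.5554 -0.1893  0.112 ] delta [-0.0003  0.0054  0.0027] turn [-0.001  0.     0.   ] F [-2.39  1.9   5.21] t 6.2
-42 732 0.1121 | -30 947 0.1125 | -18 929 0.1125 | 18 704 0.1126 | 30 964 0.1125 | 42 782 0.1126 |
```

Emit:
carry_out --delta_pos '[[0,0.001,0.0015],[0,0.001,0.003],[0,0.001,0.0045],[0,0.001,0.0045]]' --turn '[[0,0,0],[0,0,0],[0,0,0],[0,0,0]]' --claw '[1,1,1,1]'

```text
clock: 6.65
position: [0.5558, -0.1872, 0.1129]
ee_rot: [-0.0, 0.999, -0.051, 0.0]
contact_force: [-4.4, 2.7, 14.2]
width: 0.0001
gripper_force: 7.1
```

```bash
python3 -c "
from h import *
plan(2,0,.112); ends(2)"
```

```text
2 0 at [ 0.5558 -0.1872  0.1129] target [ 0.5554 -0.1893  0.112 ] delta [-0.0004  0.0053  0.0022] turn [-0.001 -0.001 -0.   ] F [-4.42  2.72 14.21] t 6.65
-42 725 0.1121 | -30 939 0.1124 | -18 929 0.1124 | 18 699 0.1125 | 30 972 0.1124 | 42 786 0.1125 |
```

Emit:
carry_out --delta_pos '[[0,0,0.001],[0,0,0.002],[0,0,0.003],[0,0,0.0035],[0,0,0.0035]]' --turn '[[0,0,0],[0,0,0],[0,0,0],[0,0,0],[0,0,0]]' --claw '[1,1,1,1,1]'

```text
clock: 7.2
position: [0.5558, -0.1872, 0.1118]
ee_rot: [-0.0, 0.999, -0.051, 0.0]
contact_force: [-4.5, 4.0, 16.0]
width: -0.0001
gripper_force: 7.8
```

```bash
python3 -c "
from h import *
plan(2,0,.112); ends(2)"
```

```text
2 0 at [ 0.5558 -0.1872  0.1118] target [ 0.5554 -0.1893  0.112 ] delta [-0.0005  0.0053 -0.0005] turn [-0.001 -0.002 -0.   ] F [-4.45  4.04 16.03] t 7.2
-42 730 0.1109 | -30 939 0.1113 | -18 928 0.1113 | 18 708 0.1114 | 30 974 0.1113 | 42 777 0.1114 |
```

Emit:
carry_out --delta_pos '[[0,0,0.0015],[0,0,0.003],[0,0,0.0045],[0,0,0.006],[0,0,0.0075],[0,0,0.0075]]' --turn '[[0,0,0],[0,0,0],[0,0,0],[0,0,0],[0,0,0],[0,0,0]]' --claw '[1,1,1,1,1,1]'

```text
clock: 7.85
position: [0.5558, -0.1872, 0.1088]
ee_rot: [-0.0, 0.999, -0.051, 0.0]
contact_force: [-4.4, 4.2, 16.0]
width: -0.0002
gripper_force: 8.1
```

```bash
python3 -c "
from h import *
plan(2,0,.112); ends(2)"
```

```text
2 0 at [ 0.5558 -0.1872  0.1088] target [ 0.5554 -0.1893  0.112 ] delta [-0.0005  0.0053 -0.0079] turn [-0.001 -0.002 -0.   ] F [-4.39  4.23 16.04] t 7.85
-42 729 0.108 | -30 944 0.1084 | -18 939 0.1084 | 18 709 0.1085 | 30 971 0.1084 | 42 774 0.1084 |
```

Emit:
carry_out --delta_pos '[[0,0,0.001],[0,0,0.002],[0,0,0.003],[0,0,0.003]]' --turn '[[0,0,0],[0,0,0],[0,0,0],[0,0,0]]' --claw '[1,1,1,1]'

```text
clock: 8.3
position: [0.5558, -0.1872, 0.1081]
ee_rot: [-0.0, 0.999, -0.051, 0.001]
contact_force: [-5.2, 3.6, 18.0]
width: 0.0001
gripper_force: 9.2
```

```bash
python3 -c "
from h import *
plan(2,0,.112); ends(2)"
```

```text
2 0 at [ 0.5558 -0.1872  0.1081] target [ 0.5554 -0.1893  0.112 ] delta [-0.0004  0.0053 -0.0098] turn [-0.001 -0.002 -0.   ] F [-5.25  3.64 17.96] t 8.3
-42 736 0.1073 | -30 942 0.1077 | -18 920 0.1076 | 18 699 0.1077 | 30 978 0.1076 | 42 784 0.1077 |
```

The force is now rising on the seal. I'll let go and check that it stays down.

Emit:
carry_out --delta_pos '[[0,0,-0.01],[0,0,-0.03],[0,0,-0.06],[0,0,-0.06],[0,0,-0.06]]' --turn '[[0,0,0],[0,0,0],[0,0,0],[0,0,0],[0,0,0]]' --claw '[1,1,1,1,1]'

```text
clock: 8.85
position: [0.5564, -0.1882, 0.129]
ee_rot: [0.0, 0.999, -0.051, 0.0]
contact_force: [-0.3, 0.5, -0.4]
width: -0.0002
gripper_force: 0.0
```

```bash
python3 -c "
from h import *
plan(2,36,.12); ends(2)"
```

```text
2 36 at [ 0.5564 -0.1882  0.129 ] target [ 0.559  -0.1535  0.12  ] delta [-0.0022 -0.0871  0.0226] turn [ 0.001 -0.002 -0.   ] F [-0.29  0.46 -0.42] t 8.85
-42 602 0.1082 | -30 756 0.1086 | -18 738 0.1086 | 18 661 0.1085 | 30 784 0.1085 | 42 641 0.1086 |
```

It stays down at 108.6 mm, 4.0 mm lower than before, and level along its length. I'll withdraw, take a last check and hand in.

Emit:
carry_out --delta_pos '[[0,0,-0.1],[0,0,-0.2],[0,0,-0.2],[0,0,-0.2],[0,0,-0.2]]' --turn '[[0,0,0],[0,0,0],[0,0,0],[0,0,0],[0,0,0]]' --claw '[1,1,1,1,1]'

```text
clock: 9.4
position: [0.5551, -0.1876, 0.2072]
ee_rot: [-0.0, 0.999, -0.051, -0.001]
contact_force: [0.0, 0.6, -0.5]
width: 0.0004
gripper_force: 0.0
```

```bash
python3 -c "
from h import *
plan(2,0,.12); ends(2); ends(1); print(manip.sign_off())"
```

```text
2 0 at [ 0.5551 -0.1876  0.2072] target [ 0.5554 -0.1893  0.12  ] delta [0.0018 0.0043 0.2181] turn [-0.002  0.005 -0.   ] F [ 0.05  0.63 -0.48] t 9.4
-42 317 0.1081 | -30 384 0.1086 | -18 402 0.1086 | 18 413 0.1085 | 30 404 0.1084 | 42 334 0.1085 | 
-42 244 0.1251 | -30 397 0.1256 | -18 423 0.1256 | 18 431 0.1256 | 30 429 0.1256 | 42 380 0.1257 | 
the job is handed in; nothing more can be done
None
```

The second cover from the right rocked; pressed at its middle (peak reading 18 N), it sank 4 mm and stayed down and level after release (not re-pressed at an end), the rightmost tested sound at 6 N, the other two were never touched, and the job is handed in.

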